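# Set up the spray station for a dark-to-light fade

## Robot

A 7-joint arm with a two-finger parallel gripper is mounted at the origin on the work surface. World frame = base frame: x ahead of the robot, y to its left, z up, the work surface at z = 0. Lengths are in m, angles in degrees, forces in N, time in s.
With the tool pointing down it reaches from about 0.425 to 0.95 m from the base axis. Payload 16.7 kg.
Tool frame: the origin (TCP) lies at the very end of the fingers, on their centre line; the grasp point (between the pads) lies 19 mm behind it; z points along the fingers, y is the direction in which the jaws open and shut (so a half turn about z gives the same grasp; the last joint's range is limited). The gripper opens to 94 mm and grips with 3 to 60 N. Pads are 16 mm wide; open, the fingers measure 119 mm over their backs; the gripper's body (75 mm by 177 mm) begins 78 mm behind the grasp point.
Start: joints at [-84.253, 24.414, 4.234, 92.017, -1.954, 63.644, -3.845], TCP at [0.167, 0.654, 0.205] pointing down, gripper open.
Joint ranges: [-163.25, 163.25], [-28.42, 122.38], [-70.27, 78.77], [12.13, 141.07], [-58.53, 238.53], [9.26, 117.41], [-156.51, 156.51]. Speed limits (degrees/s): [108.29, 108.29, 136.94, 136.94, 172.46, 172.46, 172.46].

## Interface

Orientations are given as a 3x3 rotation matrix whose columns are the frame's x, y, z axes.
In Python, from plant import arm gives the robot as it stands. The module is installed in compiled form; this text tells all that it offers.
- The arm moves only by the tool arm_command, never from a script. Its argument "deltas" is a list that holds one entry, the list of rows, each a list of 7 numbers: the opening in per cent of the stroke, from 0 (shut) to 100 (fully open), then the shift along the tool's x, y, z in cm, then the turn, a rotation vector about the tool's x, y, z in rad. In form: [[[hand, x, y, z, ax, ay, az], ...]]. A call has 1 to 8 rows; each row shifts and turns the commanded pose from where the row before left it, along the tool's axes as they then stand; what a row does not reach is not made up. A row lasts 1/8 s, in which the tool goes at most 62.5 mm and 10.7 degrees, less where a joint would pass 70% of its speed; a pose out of reach is approached as far as the arm can. A call with a gripper value outside its range is refused whole. The fingers move at their own pace and stop on an object; the grip force is fixed at half the most. Time passes only in rows, so rows that do not move let the fingers close. It gives the time, the measured TCP pose, the force and the opening at its end, in the units of the state.
- arm.get_obs(): the state, without advancing time (a new reading comes with each control period).
- arm.grab_frame(name): name is "scene" or "side" or "wrist"; returns (picture, depth): 384x512x3 uint8, red, green, blue; 384x512 float32, m along the optical axis (not along the pixel's ray), 0 where there is no reading.
- arm.get_calibration(name): a dict with "K" (3x3 intrinsics, pixels), "k1" (the pictures are not rectified: a ray, as slopes to the right and down, at radius r is drawn at 1 + k1 r^2 times it, then the intrinsics apply), "view" (4x4, takes a point from world to camera coordinates); the wrist camera has in their place "mount" (4x4, takes a point from camera to tool coordinates, whose origin is the TCP and whose axes are the flange's). Camera axes: x right, y down, z forward; pixel columns grow to the right and rows downward; lengths in m; the calibration is good to about 2 mm. A picture is of the moment at which its call begins: read the wrist's pose just before it. get_calibration takes no time and is no camera call.
- arm.finish_job(): hands the job in, once; it reports no verdict.
Trained networks look in the newest picture that a camera, given by its name, has taken for a name from the list of things; names that differ only in an ending like _2 or _b are one class to them, and where a whole thing is asked for, a point or a joint stands for the part that bears it (a point fixed in the world has none). Each returns a list of dicts, best first, with "conf" (0 to 1); they miss things now and then, are a little off and sometimes report something else, mostly with a low value. They report only what shows in the picture. A call takes as long as a camera call. They do not tell look-alikes from the thing itself.
- arm.cut_out(query, camera): "mask" (384x512 bool, what is visible of it) and "rect" ([left, top, width, height] in pixels, round what is visible of it).
- arm.mark_of(query, camera): "at" ([column, row] in pixels: a listed point, or the origin of a listed thing).
The state is a dict: "t": time; "joint_pos": joint angles; "qvel": joint speeds; "joint_torque": joint torques, N m; "tcp_pos": TCP position; "tcp_rot": TCP orientation; "ft_force": force on the tool from outside, world axes, zero at the start; "ft_torque": the same for the moment, N m; "width": finger opening in m.
Only numpy, scipy, OpenCV 4.12 (cv2) and the standard library are available. Lean on these libraries where they do the work, as an engineer would, in place of code of your own. Each camera call takes 0.05 s, during which the arm holds its last target. There are 200 camera calls.

## Task

Set up the spray station for a dark-to-light fade: stand the three paint jars upright in the tray's pockets in spraying order, navy in the end pocket nearest the turntable, mid blue between the other two, pale blue in the end pocket farthest away. Stand the painting grip on the middle of the turntable and the primed helmet upright on top of the grip, centred on its cork pad. Leave the thinner bottle, the glass pot and the airbrush where they stand, and let go of everything.

Things in the scene. Friction and masses are not known exactly. Their poses are not given: they have to be found in the camera images.
- jar_navy: paint jar, navy (very dark blue): round glass jar 36 mm across and 56 mm high, white screw lid (35 mm across, the top 17 mm) with a round dab of the jar's colour on it; loose, stands on the bench, about 60 g. Origin: centre of the underside, z up
- jar_mid: paint jar, mid blue (bright, medium): round glass jar 36 mm across and 56 mm high, white screw lid (35 mm across, the top 17 mm) with a round dab of the jar's colour on it; loose, stands on the bench, about 60 g. Origin: centre of the underside, z up
- jar_pale: paint jar, pale blue (almost white blue): round glass jar 36 mm across and 56 mm high, white screw lid (35 mm across, the top 17 mm) with a round dab of the jar's colour on it; loose, stands on the bench, about 60 g. Origin: centre of the underside, z up
- grip: painting grip: upright dark grey handle with orange bands, flared round foot 56 mm across (up to 14 mm high), straight round barrel 40 mm across, flat cork pad as its top at 66 mm; loose, about 120 g. Origin: centre of the underside, z up
- helmet: helmet of a robot figure, grey primer, yellow tape on visor and brow: 56 mm high with its crest, 46 mm front to back, 44 mm across the flat round ear discs (24 mm wide, centred 23 mm up), where to hold it; flat neck 32 mm across below; loose, about 90 g, stands upright on the bench. Origin: centre of the neck's underside; x to the back of the head (face to -x), y ear to ear, z up
- tray: white plastic paint tray, fixed to the bench, 62 x 180 mm, walls 3 mm thick and 14 mm high, floor 3 mm thick, with three square pockets of about 56 mm in a row along its y axis, pocket centres at y = -59, 0 and +59 mm. Origin: centre of the underside, z up. It stands on one side of the bench, the turntable on the other, either way round
- turntable: painter's turntable: fixed black foot with a flat round grey plate 140 mm across with ring lines, plate top 28 mm above the bench; the plate turns about the upright axis with slight friction. Origin: on its axis at the bench, z up
- thinner: bystander: pink squeeze bottle of thinner with a white nozzle, 54 mm across, 158 mm high, loose, stands between tray and turntable at the far side. Origin: centre of the underside
- pot: bystander: empty glass cleaning pot, 68 mm across, 62 mm high, loose, at the right (-y) edge of the work. Origin: centre of the underside
- airbrush: bystander: steel airbrush lying in its stand, square base 70 mm, airbrush about 134 mm long along its x axis, 118 mm high to the top of its cup, loose, at the left (+y) edge of the work. Origin: centre of the base's underside
Mind the look-alikes: they are no part of the job. Leave any green look-alike of the jar_navy alone.

How it is judged (in metres and radians):
At the end, for the whole second after the job is handed in: Navy in the end pocket nearer the turntable, mid in the middle, pale in the other end (within 12 mm of pocket centre along each tray axis, on its floor); grip on the turntable within 15 mm of its axis; helmet on the grip within 10 mm of centre; all upright (0.1 rad), released, at rest (((y of turntable in the frame of tray above 0 m and x of jar_navy in the frame of tray between -0.012 and 0.012 m and y of jar_navy in the frame of tray between 0.047 and 0.071 m and x of jar_mid in the frame of tray between -0.012 and 0.012 m and y of jar_mid in the frame of tray between -0.012 and 0.012 m and x of jar_pale in the frame of tray between -0.012 and 0.012 m and y of jar_pale in the frame of tray between -0.071 and -0.047 m) or (y of turntable in the frame of tray below 0 m and x of jar_navy in the frame of tray between -0.012 and 0.012 m and y of jar_navy in the frame of tray between -0.071 and -0.047 m and x of jar_mid in the frame of tray between -0.012 and 0.012 m and y of jar_mid in the frame of tray between -0.012 and 0.012 m and x of jar_pale in the frame of tray between -0.012 and 0.012 m and y of jar_pale in the frame of tray between 0.047 and 0.071 m)) and z of jar_navy in the frame of tray between -0.001 and 0.007 m and angle between each of jar_navy, jar_mid, jar_pale, grip, helmet's own z axis and vertical below 0.1 rad and z of jar_mid in the frame of tray between -0.001 and 0.007 m and z of jar_pale in the frame of tray between -0.001 and 0.007 m and horizontal distance between grip and turntable below 0.015 m and z of grip in the frame of turntable between 0.024 and 0.032 m and horizontal distance between helmet and grip below 0.01 m and z of helmet in the frame of grip between 0.062 and 0.07 m and linear speed of each of jar_navy, jar_mid, jar_pale, grip, helmet below 0.02 m/s and angular speed of each of jar_navy, jar_mid, jar_pale, grip, helmet below 0.3 rad/s); the robot touches nothing.
It fails at once if the thinner bottle is moved by more than 20 mm or tipped (distance of thinner from where it was at the start of the episode above 0.02 m or angle between thinner's own z axis and vertical above 0.3 rad).
It fails at once if the glass pot is moved by more than 20 mm or tipped (distance of pot from where it was at the start of the episode above 0.02 m or angle between pot's own z axis and vertical above 0.3 rad).
It fails at once if the airbrush on its stand is moved by more than 20 mm or tipped (distance of airbrush from where it was at the start of the episode above 0.02 m or angle between airbrush's own z axis and vertical above 0.3 rad).
It also fails if it takes over 112 s, if anything falls off the work surface, if the arm or the gripper's body presses on something with over 40 N, if the wrist force passes 120 N, or if a joint passes its speed limit or range.

## Working session

There is one attempt and no reset: what is moved stays moved. The work goes in short steps, Python scripts to look and compute and a tool call to move; the robot and the scene stay as the last step left them, time stands still between calls to the robot, and variables do not carry over. Pictures are saved under pics/ and viewed, about 12 in all and at most 16, crops included, and the job is handed in when it is done.

Besides the shell and the picture viewer there is one more tool, called after "Request:" as a command line: name --argument value ..., lists and objects as JSON in quotes. arm_command: Moves the arm, as the interface text tells. Its arguments: {"type":"object","properties":{"deltas":{"type":"array","items":{"type":"array","items":{"type":"array","items":{"type":"number"}}}}},"required":["deltas"]}

```bash
mkdir -p pics; cat > h.py <<'E'
import numpy as np, cv2
from plant import arm
def cam(name):
    c=arm.get_calibration(name)
    if 'view' in c: T=np.linalg.inv(np.array(c['view']))
    else:
        o=arm.get_obs(); W=np.eye(4); W[:3,:3]=o['tcp_rot']; W[:3,3]=o['tcp_pos']; T=W@np.array(c['mount'])
    return np.array(c['K']),c['k1'],T
def pts(uv,d,K,k1,T):
    uv=np.atleast_2d(uv).astype(float); p=(uv-K[:2,2])/[K[0,0],K[1,1]]; s=p.copy()
    for _ in range(15): s=p/(1+k1*(s**2).sum(1,keepdims=True))
    P=np.c_[s,np.ones(len(s))]*np.reshape(d,(-1,1))
    return P@T[:3,:3].T+T[:3,3]
def cloud(depth,C):
    v,u=np.mgrid[:384,:512]
    return pts(np.c_[u.ravel(),v.ravel()],depth.ravel(),*C).reshape(384,512,3)
def grab(name):
    C=cam(name); im,d=arm.grab_frame(name); return im,d,cloud(d,C),C
def save(im,f): cv2.imwrite('pics/'+f,im[:,:,::-1])
E
python3 - <<'E'
from h import *
for n in ['scene','side']:
    im,d,X,C=grab(n); save(cv2.resize(im,(800,600)),n+'.png')
    print(n,C[2].round(3).tolist())
    for q in ['jar_navy','jar_mid','jar_pale','grip','helmet','tray','turntable','thinner','pot','airbrush']:
        for r in arm.cut_out(q,n):
            m=r['mask']&(d>0)
            if m.sum()<10: continue
            P=X[m]; lo,hi=np.percentile(P,[3,97],axis=0)
            print(q,round(r['conf'],2),r['rect'],'mid',((lo+hi)/2).round(3),'ext',(hi-lo).round(3),'col',np.median(im[m],axis=0))
print(cam('wrist')[2].round(3).tolist(), arm.get_calibration('wrist')['mount'])
print(arm.get_obs()['tcp_rot'])
E
```

```text
scene [[0.291, 0.548, -0.784, 1.272], [0.956, -0.187, 0.224, -0.223], [-0.024, -0.815, -0.579, 0.588], [0.0, 0.0, 0.0, 1.0]]
jar_navy 0.6 [215.9, 163.3, 15.8, 25.5] mid [ 0.385 -0.062  0.029] ext [0.03  0.032 0.052] col [ 2. 46. 14.]
jar_navy 0.56 [203.5, 180.1, 11.1, 25.1] mid [ 0.454 -0.113  0.028] ext [0.027 0.032 0.055] col [ 4. 14. 28.]
jar_navy 0.28 [326.3, 150.3, 20.1, 31.3] mid [0.451 0.245 0.033] ext [0.036 0.04  0.063] col [34. 22. 16.]
jar_mid 0.56 [237.2, 171.2, 15.6, 25.5] mid [ 0.455 -0.007  0.028] ext [0.027 0.031 0.054] col [ 3. 46. 70.]
jar_pale 0.82 [280.6, 162.2, 11.4, 23.2] mid [0.443 0.101 0.029] ext [0.029 0.029 0.051] col [64. 75. 75.]
grip 0.69 [328.3, 149.5, 17.4, 30.8] mid [0.451 0.244 0.033] ext [0.036 0.039 0.063] col [33. 22. 16.]
grip 0.2 [316.0, 193.7, 78.1, 32.9] mid [0.618 0.211 0.008] ext [0.067 0.176 0.013] col [164. 167. 171.]
helmet 0.81 [148.8, 186.5, 20.7, 22.3] mid [ 0.456 -0.234  0.028] ext [0.034 0.042 0.049] col [73. 70. 49.]
tray 0.68 [316.5, 195.8, 79.1, 28.8] mid [0.618 0.211 0.007] ext [0.067 0.176 0.013] col [162. 164. 167.]
tray 0.5 [2
[... 1688 characters left out ...]
97  0.034] ext [0.054 0.06  0.059] col [120. 125. 124.]
airbrush 0.8 [203.3, 77.8, 41.1, 42.5] mid [0.485 0.459 0.057] ext [0.087 0.195 0.116] col [56. 58. 63.]
[[0.247, 0.937, 0.247, 0.094], [0.969, -0.239, -0.064, 0.672], [-0.001, 0.255, -0.967, 0.385], [0.0, 0.0, 0.0, 1.0]] [[-3.43552113e-05 -9.66986020e-01 -2.54829426e-01  7.47663242e-02]
 [ 9.99999719e-01  1.57677518e-04 -7.33145933e-04 -5.99498039e-04]
 [ 7.49122739e-04 -2.54829379e-01  9.66985743e-01 -1.79613178e-01]
 [ 0.00000000e+00  0.00000000e+00  0.00000000e+00  1.00000000e+00]]
[[-9.68947046e-01  2.47268308e-01 -7.20158867e-05]
 [ 2.47268314e-01  9.68947043e-01 -8.95581400e-05]
 [ 4.76346907e-05 -1.04584342e-04 -9.99999993e-01]]
```

```bash
python3 - <<'E'
from h import *
im,d,X,C=grab('scene'); i2,d2,X2,C2=grab('side')
a=cv2.resize(im[125:285,50:420],(740,320),interpolation=cv2.INTER_CUBIC)
b=cv2.resize(i2[180:310,165:325],(320,260),interpolation=cv2.INTER_CUBIC); b2=cv2.resize(i2[95:225,180:380],(400,260),interpolation=cv2.INTER_CUBIC)
bb=np.zeros((260,740,3),np.uint8); bb[:,:320]=b; bb[:,330:730]=b2
save(np.vstack([a,bb]),'crop1.png')
P=np.vstack([X[d>0],X2[d2>0]])
def circ(c,zlo,zhi,r=.03,R=None):
    m=(np.hypot(*(P[:,:2]-c).T)<r)&(P[:,2]>zlo)&(P[:,2]<zhi); q=P[m]
    (x,y),rr=cv2.minEnclosingCircle(q[:,:2].astype(np.float32)); return len(q),q.mean(0).round(4),np.round((x,y,rr),4)
for n,c,z in [('green',(.378,-.062),.054),('navy',(.447,-.113),.054),('mid',(.45,-.007),.054),('pale',(.437,.101),.054),('grip',(.445,.245),.062),('thin',(.714,-.035),.1)]:
    print(n,circ(c,z,z+.06))
print('tt',circ((.593,-.187),.024,.032,.09))
for XX,dd in((X,d),(X2,d2)):
    Q=XX[dd>0]
    m=(np.abs(Q[:,0]-.618)<.06)&(np.abs(Q[:,1]-.211)<.12)&(Q[:,2]>.01)&(Q[:,2]<.018)
    print('tray',m.sum(),cv2.minAreaRect(Q[m][:,:2].astype(np.float32)*1000))
    m=(np.hypot(*(Q[:,:2]-[.455,-.235]).T)<.035)&(Q[:,2]>.015)
    print('helmet',m.sum(),cv2.minAreaRect(Q[m][:,:2].astype(np.float32)*1000))
E
```

```text
green (169, array([ 0.3827, -0.0603,  0.057 ]), array([ 0.3827, -0.0593,  0.0179]))
navy (201, array([ 0.4502, -0.112 ,  0.0567]), array([ 0.4498, -0.1114,  0.0188]))
mid (163, array([ 0.4523, -0.0055,  0.0567]), array([ 0.4505, -0.0036,  0.019 ]))
pale (133, array([0.4408, 0.1025, 0.0573]), array([0.4388, 0.1036, 0.0194]))
grip (203, array([0.4454, 0.2485, 0.0658]), array([0.4462, 0.2505, 0.0219]))
thin (717, array([ 0.7129, -0.0354,  0.1218]), array([ 0.709 , -0.0305,  0.0222]))
tt (4440, array([ 0.5927, -0.1882,  0.0287]), array([ 0.5887, -0.1855,  0.0722]))
tray 330 ((618.0631713867188, 211.81137084960938), (64.41807556152344, 181.29603576660156), 3.705068588256836)
helmet 324 ((456.47137451171875, -233.39404296875), (39.17992401123047, 49.52392578125), 20.011924743652344)
tray 236 ((618.1636962890625, 213.07725524902344), (60.11371612548828, 187.05345153808594), 3.8364717960357666)
helmet 443 ((453.03125, -235.48269653320312), (43.436641693115234, 44.415672302246094), 61.7254753112793)
```

View pics/scene.png

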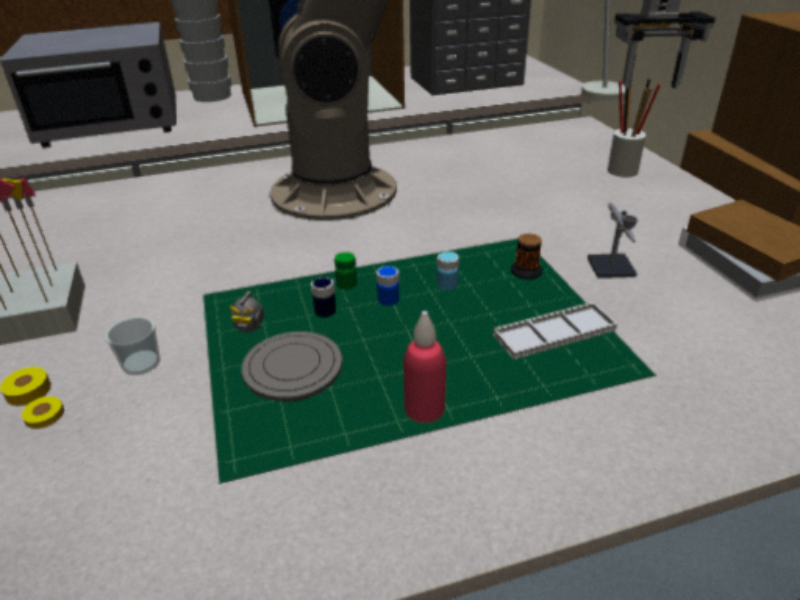

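View pics/crop1.png

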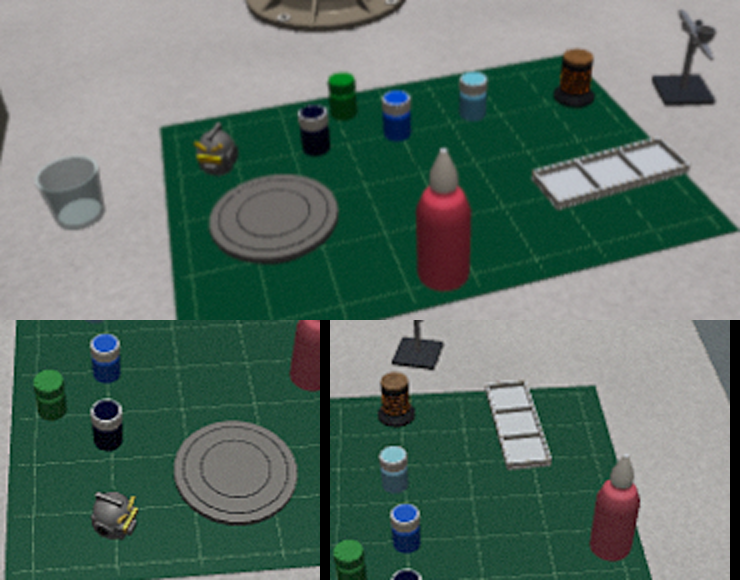

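Request:
arm_command --deltas '[[[70,0,0,0,0,0,0.165],[70,0,0,0,0,0,0.165],[70,0,0,0,0,0,0.165],[70,0,0,0,0,0,0.165],[70,0,0,0,0,0,0.165],[70,0,0,0,0,0,0.165],[70,0,0,0,0,0,0.165],[70,0,0,0,0,0,0.165]]]'

```text
t: 2.2
tcp_pos: [0.1668, 0.654, 0.2055]
tcp_rot: [[0.004, 1.0, -0.0], [1.0, -0.004, 0.0], [0.0, -0.0, -1.0]]
ft_force: [-0.7, -0.1, -0.6]
width: 0.0658
```

```bash
cat >> h.py <<'E'
def go(x,y,z,n=None,ang=0,hand=None):
    "print move to world x,y,z with jaw axis (tool y) at angle ang deg from world +x, tool down"
    o=arm.get_obs(); p=np.array(o['tcp_pos']); R=np.array(o['tcp_rot'])
    a=np.radians(ang); Y=np.array([np.cos(a),np.sin(a),0]); Z=np.array([0,0,-1.]); G=np.c_[np.cross(Y,Z),Y,Z]
    rv=cv2.Rodrigues(R.T@G)[0].ravel()
    dl=R.T@(np.array([x,y,z])-p)*100
    print('t',round(o['t'],2),'p',p.round(4),'w',round(o['width'],4),'F',np.round(o['ft_force'],1),'dl_cm',dl.round(2),'rv',rv.round(3),'minrows',round(np.linalg.norm(dl)/6.25,1))
E
python3 -c "
from h import *
go(.446,.249,.205); print(arm.get_obs()['joint_pos'])"
```

```text
t 2.2 p [0.1668 0.654  0.2055] w 0.0658 F [-0.7 -0.1 -0.6] dl_cm [-40.38  28.1    0.05] rv [-0.    -0.    -0.004] minrows 7.9
[-95.65841663  25.30125759  19.98151355  92.77638644  -9.39141063
  63.57783653 -73.50381088]
```

Request:
arm_command --deltas '[[[70,-5,3.5,0,0,0,0],[70,-5,3.5,0,0,0,0],[70,-5,3.5,0,0,0,0],[70,-5,3.5,0,0,0,0],[70,-5,3.5,0,0,0,0],[70,-5,3.5,0,0,0,0],[70,-5,3.5,0,0,0,0],[70,-5,3.5,3,0,0,0]]]'

```text
t: 3.2
tcp_pos: [0.4464, 0.2574, 0.1793]
tcp_rot: [[-0.001, 1.0, 0.003], [1.0, 0.001, 0.003], [0.003, 0.003, -1.0]]
ft_force: [0.8, 1.2, -0.7]
width: 0.0656
```

```bash
python3 - <<'E'
from h import *
go(.446,.249,.022); print(np.round(arm.get_obs()['joint_pos']))
im,d,X,C=grab('wrist'); save(im,'w1.png')
m=(X[:,:,2]>.061)&(X[:,:,2]<.07)&(d>0)&(np.hypot(X[:,:,0]-.446,X[:,:,1]-.249)<.035)
q=X[m]; print(m.sum(),q.mean(0),cv2.minEnclosingCircle(q[:,:2].astype(np.float32)))
E
```

```text
t 3.2 p [0.4464 0.2574 0.1793] w 0.0656 F [ 0.8  1.2 -0.7] dl_cm [-0.89 -0.09 15.73] rv [ 0.003 -0.003  0.001] minrows 2.5
[-65.  12.  33. 116.  -8.  54. -29.]
1502 [0.44209796 0.2521002  0.06622126] ((0.4421096444129944, 0.2514931261539459), 0.02014508657157421)
```

View pics/w1.png

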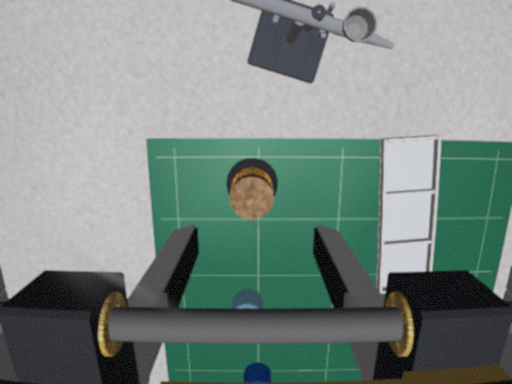

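Request:
arm_command --deltas '[[[70,-0.6,-0.3,5,0,0,0],[70,0,0,5,0,0,0],[70,0,0,3.7,0,0,0],[70,0,0,2,0,0,0],[30,0,0,0,0,0,0],[30,0,0,0,0,0,0],[30,0,0,0,0,0,0],[30,0,0,-3,0,0,0]]]'

```text
t: 4.25
tcp_pos: [0.4407, 0.2519, 0.0508]
tcp_rot: [[-0.001, 1.0, -0.001], [1.0, 0.001, -0.001], [-0.001, -0.001, -1.0]]
ft_force: [0.5, 0.5, -1.1]
width: 0.0396
```

Request:
arm_command --deltas '[[[20,0,0,-5,0,0,0],[20,-3,0,-4,0,0,0],[20,-5.8,1.8,0,0,0,0],[20,-5.8,1.8,0,0,0,0],[20,-5.8,1.8,0,0,0,0],[20,-5.8,1.8,0,0,0,0],[20,-5.8,1.8,0,0,0,0],[20,0,0,0,0,0,0]]]'

```text
t: 5.25
tcp_pos: [0.5323, -0.0727, 0.1419]
tcp_rot: [[0.006, 1.0, 0.002], [1.0, -0.006, -0.001], [-0.001, 0.002, -1.0]]
ft_force: [-1.4, 1.0, -2.1]
width: 0.0395
```

```bash
python3 - <<'E'
from h import *
go(.591,-.187,.14); print(np.round(arm.get_obs()['joint_pos']))
im,d,X,C=grab('wrist'); im2,d2,X2,C2=grab('scene'); i3,d3,X3,C3=grab('side')
big=np.hstack([im,cv2.resize(im2[120:312,80:336],(512,384))]); save(cv2.resize(big,(800,300)),'w2.png')
from scipy.optimize import least_squares
for n,X_,d_ in (('w',X,d),('sc',X2,d2),('si',X3,d3)):
    m=(X_[:,:,2]>.024)&(X_[:,:,2]<.034)&(d_>0)&(np.hypot(X_[:,:,0]-.591,X_[:,:,1]+.187)<.085)
    q=X_[m][:,:2]
    if len(q)<100: print(n,len(q)); continue
    h=cv2.convexHull(q.astype(np.float32)).reshape(-1,2)
    f=least_squares(lambda c:np.hypot(*(h-c).T)-.07,[.591,-.187],loss='soft_l1',f_scale=.002)
    print(n,len(q),f.x,np.abs(f.fun).max(),cv2.minEnclosingCircle(h))
E
```

```text
t 5.25 p [ 0.5323 -0.0727  0.1419] w 0.0395 F [-1.4  1.  -2.1] dl_cm [-11.39   5.94   0.21] rv [ 0.002  0.001 -0.006] minrows 2.1
[-32.  19.  40. 115. -15.  51.  16.]
w 2057 [ 0.58768856 -0.18387903] 0.001896940894209137 ((0.5877631902694702, -0.18397420644760132), 0.07008759677410126)
sc 2116 [ 0.58959847 -0.1862016 ] 0.0028546302435229903 ((0.5889512896537781, -0.18564333021640778), 0.07188849151134491)
si 2458 [ 0.59110157 -0.18450409] 0.002637541141390032 ((0.5905046463012695, -0.18431195616722107), 0.07094106078147888)
```

View pics/w2.png

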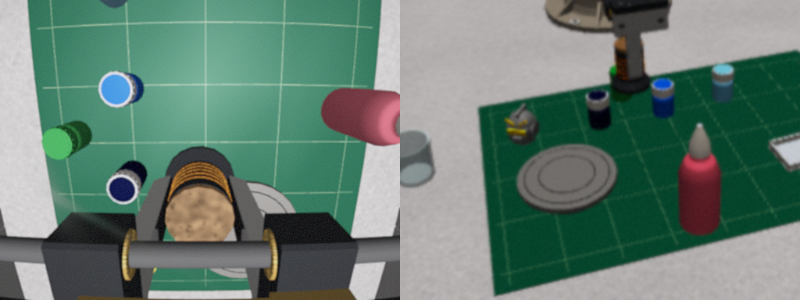

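Request:
arm_command --deltas '[[[20,-4,2,0,0,0,0],[20,-4,2,0,0,0,0],[20,-3.2,1.7,2,0,0,0.006],[20,0,0,4,0,0,0],[20,0,0,2,0,0,0],[20,0,0,0.7,0,0,0],[20,0,0,0,0,0,0],[20,0,0,0,0,0,0]]]'

```text
t: 6.4
tcp_pos: [0.5895, -0.1793, 0.0551]
tcp_rot: [[0.004, 1.0, 0.002], [1.0, -0.004, -0.0], [-0.0, 0.002, -1.0]]
ft_force: [-0.4, 0.2, -0.8]
width: 0.0399
```

```bash
python3 -c "
from h import *
go(.589,-.185,.05)"
```

```text
t 6.4 p [ 0.5895 -0.1793  0.0551] w 0.0399 F [-0.4  0.2 -0.8] dl_cm [-0.57 -0.05  0.51] rv [ 0.002  0.    -0.004] minrows 0.1
```

Request:
arm_command --deltas '[[[20,-0.6,0,0.2,0,0,0],[20,0,0,0.2,0,0,0],[20,0,0,0.1,0,0,0],[20,0,0,0,0,0,0],[70,0,0,0,0,0,0],[70,0,0,0,0,0,0],[70,0,0,-5,0,0,0],[70,0,0,-6,0,0,0]]]'

```text
t: 7.4
tcp_pos: [0.588, -0.1854, 0.1593]
tcp_rot: [[0.005, 1.0, -0.003], [1.0, -0.005, -0.0], [-0.0, -0.003, -1.0]]
ft_force: [1.6, 0.1, -0.5]
width: 0.0658
```

```bash
python3 - <<'E'
from h import *
go(.455,-.185,.2)
X_=[]
for n in ('wrist','scene','side'):
    im,d,X,C=grab(n)
    m=(X[:,:,2]>.088)&(X[:,:,2]<.1)&(d>0)&(np.hypot(X[:,:,0]-.589,X[:,:,1]+.185)<.035)
    q=X[m]; 
    if len(q)>5: print(n,len(q),q.mean(0).round(4),cv2.minEnclosingCircle(q[:,:2].astype(np.float32)))
E
```

```text
t 7.4 p [ 0.588  -0.1854  0.1593] w 0.0658 F [ 1.6  0.1 -0.5] dl_cm [ -0.03 -13.31  -4.04] rv [-0.003  0.    -0.005] minrows 2.2
wrist 2113 [ 0.5879 -0.1867  0.0941] ((0.587817907333374, -0.18763680756092072), 0.020163554698228836)
scene 192 [ 0.5933 -0.1898  0.0926] ((0.5894411206245422, -0.18978017568588257), 0.020912300795316696)
side 251 [ 0.5889 -0.1897  0.0946] ((0.5899837613105774, -0.18747925758361816), 0.02091529592871666)
```

Request:
arm_command --deltas '[[[80,0,-4.4,0,0,0,0],[80,-2,-4.4,0,0,0,0],[80,-2.5,-4.5,0,0,0,0],[80,0,0,0,0,0,0]]]'

```text
t: 8.05
tcp_pos: [0.4523, -0.2311, 0.1583]
tcp_rot: [[0.009, 1.0, -0.001], [1.0, -0.009, 0.001], [0.001, -0.001, -1.0]]
ft_force: [0.8, 0.5, 0.7]
width: 0.0751
```

```bash
python3 - <<'E'
from h import *
go(.455,-.234,.025); print(np.round(arm.get_obs()['joint_pos']))
im,d,X,C=grab('wrist'); save(im,'w3.png')
m=(X[:,:,2]>.006)&(d>0)&(np.hypot(X[:,:,0]-.455,X[:,:,1]+.234)<.037)
q=X[m]; print(m.sum(),q.mean(0),cv2.minAreaRect(q[:,:2].astype(np.float32)*1000))
v,u=np.where(m); print(u.min(),u.max(),v.min(),v.max())
for z in (.01,.02,.03,.04,.05):
    s=q[np.abs(q[:,2]-z)<.005]; print(z,len(s),cv2.minAreaRect(s[:,:2].astype(np.float32)*1000))
# hsv yellow
hs=cv2.cvtColor(im,cv2.COLOR_RGB2HSV); y=m&(hs[:,:,0]>18)&(hs[:,:,0]<38)&(hs[:,:,1]>130); print('yellow',y.sum(),X[y].mean(0))
E
```

```text
t 8.05 p [ 0.4523 -0.2311  0.1583] w 0.0751 F [0.8 0.5 0.7] dl_cm [-0.3   0.29 13.33] rv [-0.001 -0.001 -0.009] minrows 2.1
[-18.  15.  45. 118. -13.  52.  33.]
12450 [ 0.46193247 -0.21499563  0.22617082] ((457.91357421875, -229.5440673828125), (54.184757232666016, 67.0285873413086), 89.82286071777344)
149 416 160 383
0.01 10 ((452.9250793457031, -215.8627166748047), (9.402263641357422, 36.26930618286133), 75.75714111328125)
0.02 69 ((443.8708190917969, -222.66049194335938), (49.449493408203125, 28.175907135009766), 19.891096115112305)
0.03 299 ((448.46087646484375, -232.4045867919922), (44.077659606933594, 44.30371856689453), 60.339515686035156)
0.04 520 ((447.95086669921875, -233.03555297851562), (41.3325080871582, 44.067813873291016), 44.341800689697266)
0.05 922 ((447.8523864746094, -231.86221313476562), (36.10637664794922, 37.50796127319336), 60.673362731933594)
yellow 303 [ 0.47589718 -0.22282083  0.20930036]
```

View pics/w3.png

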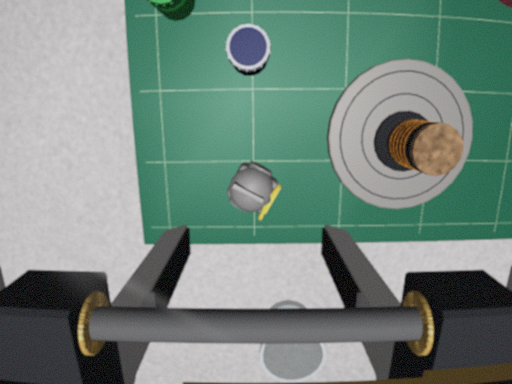

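```bash
python3 - <<'E'
from h import *
im,d,X,C=grab('wrist')
save(cv2.resize(im[148:238,200:310],None,fx=6,fy=6,interpolation=cv2.INTER_CUBIC),'w3z.png')
ok=(X[:,:,2]<.065)&(d>0)&(np.hypot(X[:,:,0]-.448,X[:,:,1]+.233)<.035)&(X[:,:,2]>.006)
hs=cv2.cvtColor(im,cv2.COLOR_RGB2HSV); y=ok&(hs[:,:,0]>18)&(hs[:,:,0]<38)&(hs[:,:,1]>120)
q=X[y]; print(len(q),q.mean(0)); w,V=np.linalg.eigh(np.cov(q[:,:2].T)); print('tape dir',np.degrees(np.arctan2(V[1,1],V[0,1])),w)
Q=X[ok]; print('top',Q[Q[:,2]>.053].mean(0), (Q[:,2]>.053).sum()); t=Q[Q[:,2]>.052]; w,V=np.linalg.eigh(np.cov(t[:,:2].T)); print('crest dir',np.degrees(np.arctan2(V[1,1],V[0,1])),w)
print(np.percentile(Q[:,2],99))
for a in range(40,90,4):
    n=np.array([np.cos(np.radians(a)),np.sin(np.radians(a))]); s=Q[(Q[:,2]>.015)]; pr=s[:,:2]@n; c=s[:,:2]@[-n[1],n[0]]; print(a,np.ptp(pr).round(4),np.ptp(c).round(4),((pr.max()+pr.min())/2*n+(c.max()+c.min())/2*np.array([-n[1],n[0]])).round(4))
E
```

```text
135 [ 0.46329711 -0.24203886  0.04333098]
tape dir 61.093105496948596 [4.24676630e-06 1.21055509e-04]
top [ 0.44445931 -0.22975472  0.05599212] 209
crest dir 150.74565196029192 [2.47260116e-06 7.34752873e-05]
0.057027522828819774
40 0.0484 0.0485 [ 0.4481 -0.2333]
44 0.0479 0.0476 [ 0.4484 -0.2332]
48 0.0472 0.0466 [ 0.4486 -0.2331]
52 0.0462 0.0454 [ 0.4488 -0.233 ]
56 0.0451 0.0449 [ 0.4486 -0.2325]
60 0.0442 0.0443 [ 0.4483 -0.2322]
64 0.045 0.0447 [ 0.4486 -0.2322]
68 0.046 0.0454 [ 0.4491 -0.2322]
72 0.0469 0.0466 [ 0.4494 -0.2319]
76 0.0475 0.0477 [ 0.4495 -0.2316]
80 0.0484 0.0487 [ 0.4495 -0.2315]
84 0.0493 0.0494 [ 0.4495 -0.2317]
88 0.0501 0.0499 [ 0.4495 -0.2318]
```

View pics/w3z.png

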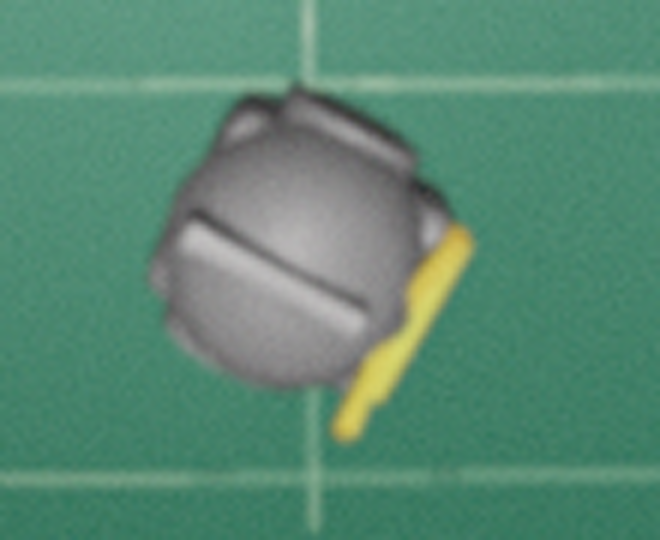

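Request:
arm_command --deltas '[[[80,-0.14,-0.37,1.4,0,0,0],[80,0,0,1.4,0,0,-0.15],[80,0,0,1.4,0,0,-0.15],[80,0,0,1.4,0,0,-0.15],[80,0,0,1.4,0,0,-0.15],[80,0,0,0,0,0,-0.15],[80,0,0,0,0,0,-0.15],[80,0,0,0,0,0,-0.15]]]'

```text
t: 9.15
tcp_pos: [0.4517, -0.2306, 0.0874]
tcp_rot: [[-0.868, 0.497, -0.002], [0.497, 0.868, 0.0], [0.002, -0.001, -1.0]]
ft_force: [-0.1, -0.7, -0.4]
width: 0.0751
```

```bash
python3 -c "
from h import *
go(.4486,-.2325,.006,ang=60)"
```

```text
t 9.15 p [ 0.4517 -0.2306  0.0874] w 0.0751 F [-0.1 -0.7 -0.4] dl_cm [ 0.17 -0.31  8.14] rv [-0.001 -0.002  0.004] minrows 1.3
```

Request:
arm_command --deltas '[[[80,0.17,-0.3,3.5,0,0,0],[80,0,0,3,0,0,0],[80,0,0,1.2,0,0,0],[80,0,0,0.4,0,0,0],[20,0,0,0,0,0,0],[20,0,0,0,0,0,0],[20,0,0,0,0,0,0],[20,0,0,0,0,0,0]]]'

```text
t: 10.15
tcp_pos: [0.4493, -0.233, 0.0084]
tcp_rot: [[-0.865, 0.502, 0.001], [0.502, 0.865, -0.0], [-0.001, 0.0, -1.0]]
ft_force: [-1.1, 1.0, 7.3]
width: 0.0438
```

```bash
python3 -c "
from h import *
go(.588,-.187,.16,ang=60)"
```

```text
t 10.15 p [ 0.4493 -0.233   0.0084] w 0.0438 F [-1.1  1.   7.3] dl_cm [ -9.7   10.95 -15.15] rv [ 0.     0.001 -0.002] minrows 3.4
```

Request:
arm_command --deltas '[[[20,0,0,-5,0,0,0],[20,0,0,-5.5,0,0,0],[20,0,0,-5,0,0,0],[20,-3.2,3.6,0,0,0,0],[20,-3.2,3.6,0,0,0,0],[20,-3.2,3.6,0,0,0,0],[20,0,0,0,0,0,0],[20,0,0,0,0,0,0]]]'

```text
t: 11.15
tcp_pos: [0.5853, -0.1881, 0.1626]
tcp_rot: [[-0.865, 0.502, -0.001], [0.502, 0.865, -0.0], [0.001, -0.001, -1.0]]
ft_force: [-0.6, -0.4, -0.4]
width: 0.0435
```

```bash
python3 - <<'E'
from h import *
go(.588,-.187,.104,ang=60); o=arm.get_obs()
im,d,X,C=grab('wrist'); 
i2,d2,X2,C2=grab('side'); s=cv2.resize(i2[170:298,220:348],(384,384)); save(cv2.resize(np.hstack([im,s]),(800,343)),'w4.png')
T=np.array(o['tcp_rot']); L=(X-np.array(o['tcp_pos']))@T
# helmet pts in tool frame, top crest
m=(d>0)&(np.abs(L[:,:,1])<.02)&(np.abs(L[:,:,0])<.03)&(L[:,:,2]>-.06)&(L[:,:,2]<-.02)
q=L[m]; print(m.sum(),'x range',q[:,0].min(),q[:,0].max(),'ztop',np.percentile(q[:,2],1))
m=(X[:,:,2]>.088)&(X[:,:,2]<.1)&(d>0)&(np.hypot(X[:,:,0]-.589,X[:,:,1]+.185)<.035)
q=X[m]; print('pad',len(q), cv2.minEnclosingCircle(q[:,:2].astype(np.float32)) if len(q) else 0)
E
```

```text
t 11.15 p [ 0.5853 -0.1881  0.1626] w 0.0435 F [-0.6 -0.4 -0.4] dl_cm [-0.18  0.24  5.86] rv [-0.001 -0.001 -0.003] minrows 0.9
6418 x range -0.020417126000055928 0.023767832801929848 ztop -0.048544171855887
pad 999 ((0.584039568901062, -0.18587267398834229), 0.01968633010983467)
```

View pics/w4.png

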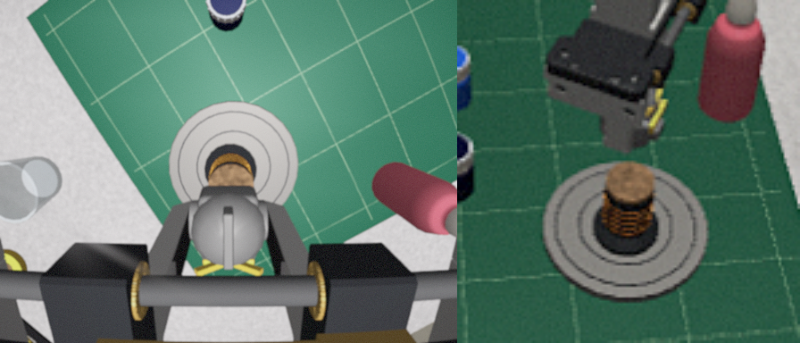

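Request:
arm_command --deltas '[[[20,-0.25,0.2,2.5,0,0,0],[20,0,0,2,0,0,0],[20,0,0,1,0,0,0],[20,0,0,0.3,0,0,0],[20,0,0,0.2,0,0,0],[20,0,0,0,0,0,0],[20,0,0,0,0,0,0]]]'

```text
t: 12.12
tcp_pos: [0.5895, -0.1873, 0.1033]
tcp_rot: [[-0.865, 0.502, 0.001], [0.502, 0.865, -0.0], [-0.001, 0.0, -1.0]]
ft_force: [0.4, -0.6, -0.6]
width: 0.0441
```

```bash
python3 -c "
from h import *
go(.588,-.187,.1015,ang=60)"
```

```text
t 12.12 p [ 0.5895 -0.1873  0.1033] w 0.0441 F [ 0.4 -0.6 -0.6] dl_cm [ 0.15 -0.05  0.18] rv [ 0.     0.001 -0.002] minrows 0.0
```

Request:
arm_command --deltas '[[[20,0.1,0,0.1,0,0,0],[20,0,0,0.1,0,0,0],[20,0,0,0.05,0,0,0],[20,0,0,0,0,0,0]]]'

```text
t: 12.62
tcp_pos: [0.5891, -0.1871, 0.1023]
tcp_rot: [[-0.865, 0.502, 0.002], [0.502, 0.865, 0.0], [-0.002, 0.001, -1.0]]
ft_force: [-6.1, 1.9, 26.5]
width: 0.0438
```

Request:
arm_command --deltas '[[[20,0,0,-0.15,0,0,0],[20,0,0,0,0,0,0],[60,0,0,0,0,0,0],[70,0,0,0,0,0,0],[70,0,0,-4,0,0,0],[70,0,0,-6,0,0,0],[70,0,0,0,0,0,0]]]'

```text
t: 13.5
tcp_pos: [0.5904, -0.1876, 0.2061]
tcp_rot: [[-0.865, 0.502, 0.006], [0.502, 0.865, -0.001], [-0.006, 0.002, -1.0]]
ft_force: [0.9, -0.7, -0.5]
width: 0.0657
```

```bash
python3 - <<'E'
from h import *
go(.451,-.008,.16,ang=0); print(np.round(arm.get_obs()['joint_pos']))
for n in ('wrist','scene','side'):
    im,d,X,C=grab(n)
    near=(d>0)&(np.hypot(X[:,:,0]-.588,X[:,:,1]+.187)<.035)
    h=X[near&(X[:,:,2]>.1)&(X[:,:,2]<.156)]; print(n,len(h),cv2.minEnclosingCircle(h[:,:2].astype(np.float32)),'top',np.percentile(h[:,2],99))
    g=X[near&(X[:,:,2]>.046)&(X[:,:,2]<.09)]; 
    if len(g)>20: print(' grip',len(g),cv2.minEnclosingCircle(g[:,:2].astype(np.float32)))
    if n=='side': s=cv2.resize(im[150:300,200:350],(400,400))
    if n=='wrist': w=cv2.resize(im,(400,400))
save(np.hstack([w,s]),'w5.png')
E
```

```text
t 13.5 p [ 0.5904 -0.1876  0.2061] w 0.0657 F [ 0.9 -0.7 -0.5] dl_cm [21.1   8.52  4.51] rv [0.005 0.004 1.045] minrows 3.7
[-10.  21.  28. 101. -11.  61.  82.]
wrist 2781 ((0.5867781639099121, -0.1869739443063736), 0.025732478126883507) top 0.1508862096414532
 grip 212 ((0.57724928855896, -0.1817747950553894), 0.016737697646021843)
scene 495 ((0.5915354490280151, -0.18901635706424713), 0.0248541422188282) top 0.14813634280320323
 grip 321 ((0.5909472703933716, -0.18955399096012115), 0.020478084683418274)
side 456 ((0.5899255275726318, -0.19229140877723694), 0.024760426953434944) top 0.15250335844807583
 grip 221 ((0.588969349861145, -0.18974143266677856), 0.02035348489880562)
```

View pics/w5.png

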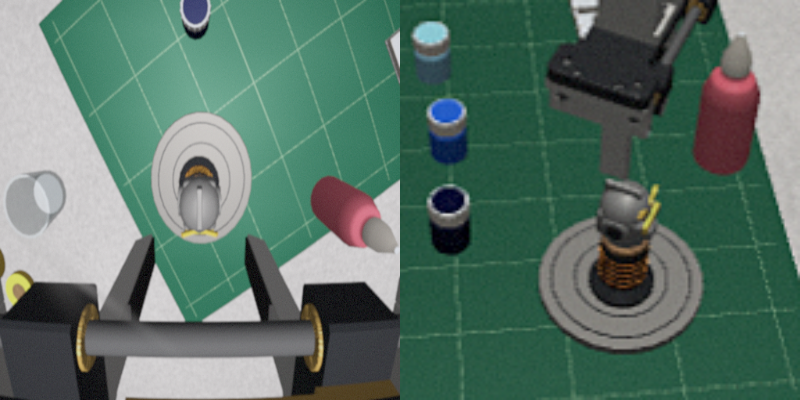

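Request:
arm_command --deltas '[[[70,5.4,0,0,0,0,0],[70,5.4,0,0,0,0,0.14],[70,3.2,0,0.6,0,0,0.15],[70,0,0,0.6,0,0,0.15],[70,0,0,0.6,0,0,0.15],[70,0,0,0.6,0,0,0.15],[70,0,0,0.6,0,0,0.15],[70,0,0,0.6,0,0,0.15]]]'

```text
t: 14.65
tcp_pos: [0.469, -0.1127, 0.1645]
tcp_rot: [[-0.0, 1.0, -0.002], [1.0, 0.0, -0.0], [-0.0, -0.002, -1.0]]
ft_force: [1.2, 0.4, 0.0]
width: 0.0657
```

```bash
cat >> h.py <<'E'
def lid(x,y,z=.0555,save_as=None):
    im,d,X,C=grab('wrist')
    m=(X[:,:,2]>z-.004)&(X[:,:,2]<z+.006)&(d>0)&(np.hypot(X[:,:,0]-x,X[:,:,1]-y)<.028)
    q=X[m]; c=np.median(im[m],axis=0) if len(q) else 0
    if len(q): print('lid',len(q),q.mean(0).round(4),cv2.minEnclosingCircle(q[:,:2].astype(np.float32)),'col',c)
    if save_as: save(im,save_as)
    return im,d,X,C
E
python3 - <<'E'
from h import *
go(.45,-.112,.017)
im,d,X,C=lid(.45,-.112)
lid(.451,-.006)
E
```

```text
t 14.65 p [ 0.469  -0.1127  0.1645] w 0.0657 F [1.2 0.4 0. ] dl_cm [ 0.08 -1.86 14.76] rv [-0.002  0.     0.   ] minrows 2.4
lid 1204 [ 0.4465 -0.1093  0.0565] ((0.4460330605506897, -0.11020275950431824), 0.018256010487675667) col [ 55.  61. 110.]
lid 1488 [ 0.4484 -0.0044  0.0566] ((0.44812652468681335, -0.004087821580469608), 0.01846163161098957) col [113.5 185.  230. ]
```

Request:
arm_command --deltas '[[[70,0.25,-2.25,3,0,0,0],[70,0,0,5,0,0,0],[70,0,0,5,0,0,0],[70,0,0,1.6,0,0,0],[20,0,0,0,0,0,0],[20,0,0,0,0,0,0],[20,0,0,0,0,0,0],[20,0,0,0,0,0,0]]]'

```text
t: 15.75
tcp_pos: [0.4482, -0.1103, 0.021]
tcp_rot: [[-0.005, 1.0, 0.002], [1.0, 0.005, 0.0], [0.0, 0.002, -1.0]]
ft_force: [-1.8, 0.6, 13.1]
width: 0.0348
```

```bash
python3 -c "
from h import *
go(.622,.1535,.14); print(np.round(arm.get_obs()['joint_pos']))"
```

```text
t 15.75 p [ 0.4482 -0.1103  0.021 ] w 0.0348 F [-1.8  0.6 13.1] dl_cm [ 26.29  17.54 -11.85] rv [ 0.002 -0.     0.005] minrows 5.4
[-18.  23.  29. 129. -20.  33.  26.]
```

Request:
arm_command --deltas '[[[20,0,0,-5,0,0,0],[20,0,0,-6,0,0,0],[20,4.4,2.5,-1,0,0,0],[20,4.5,3,0,0,0,0],[20,4.5,3,0,0,0,0],[20,4.5,3,0,0,0,0],[20,4.4,3,0,0,0,0.005],[20,4,3,0,0,0,0]]]'

```text
t: 16.75
tcp_pos: [0.622, 0.1554, 0.1405]
tcp_rot: [[-0.001, 1.0, 0.001], [1.0, 0.001, 0.0], [0.0, 0.001, -1.0]]
ft_force: [0.6, -0.8, -0.1]
width: 0.035
```

```bash
python3 - <<'E'
from h import *
go(.622,.1535,.14); o=arm.get_obs()
im,d,X,C=grab('wrist'); save(im,'w6.png')
m=(X[:,:,2]>.011)&(X[:,:,2]<.019)&(d>0)&(np.abs(X[:,:,0]-.618)<.06)&(np.abs(X[:,:,1]-.212)<.11)
print('tray',m.sum(),cv2.minAreaRect(X[m][:,:2].astype(np.float32)*1000))
L=(X-np.array(o['tcp_pos']))@np.array(o['tcp_rot'])
m=(d>0)&(np.abs(L[:,:,1])<.03)&(np.abs(L[:,:,0])<.03)&(L[:,:,2]>-.05)&(L[:,:,2]<-.03)
q=L[m]; print('jar in tool',m.sum(),q.mean(0),q[:,0].min(),q[:,0].max())
E
```

```text
t 16.75 p [0.622  0.1554 0.1405] w 0.035 F [ 0.6 -0.8 -0.1] dl_cm [-0.19  0.    0.05] rv [ 0.001 -0.     0.001] minrows 0.0
tray 2073 ((615.9136962890625, 213.30630493164062), (62.68147277832031, 179.07296752929688), 4.277924537658691)
jar in tool 5401 [ 0.0027759  -0.00082615 -0.03661403] -0.017271687098513917 0.017899366739358477
```

View pics/w6.png

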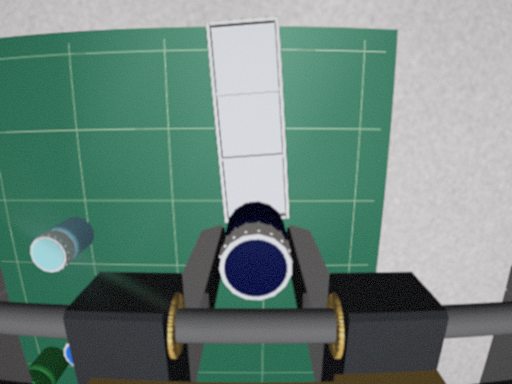

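Request:
arm_command --deltas '[[[20,-0.1,-0.1,4,0,0,0],[20,0,0,4,0,0,0],[20,0,0,2.5,0,0,0],[20,0,0,0.7,0,0,0],[20,0,0,0.3,0,0,0],[20,0,0,0,0,0,0],[20,0,0,0,0,0,0]]]'

```text
t: 17.68
tcp_pos: [0.6208, 0.1525, 0.0259]
tcp_rot: [[-0.0, 1.0, 0.001], [1.0, 0.0, 0.001], [0.001, 0.001, -1.0]]
ft_force: [-0.3, -0.8, -1.6]
width: 0.0348
```

Request:
arm_command --deltas '[[[20,0,0,0.15,0,0,0],[20,0,0,0.1,0,0,0],[20,0,0,0,0,0,0],[60,0,0,0,0,0,0],[70,0,0,0,0,0,0],[70,0,0,-5,0,0,0],[70,0,0,-6,0,0,0],[70,0,0,0,0,0,0]]]'

```text
t: 18.68
tcp_pos: [0.6227, 0.1527, 0.1368]
tcp_rot: [[0.0, 1.0, 0.006], [1.0, -0.0, 0.003], [0.003, 0.006, -1.0]]
ft_force: [-0.7, -0.5, -0.3]
width: 0.0661
```

```bash
python3 - <<'E'
from h import *
go(.45,-.006,.16); lid(.621,.154,.059); lid(.438,.103)
E
```

```text
t 18.68 p [0.6227 0.1527 0.1368] w 0.0661 F [-0.7 -0.5 -0.3] dl_cm [-15.87 -17.25  -2.47] rv [ 0.006 -0.003 -0.   ] minrows 3.8
lid 1465 [0.6196 0.1534 0.0595] ((0.619378924369812, 0.15298712253570557), 0.01805523782968521) col [46. 52. 98.]
lid 1144 [0.4381 0.1064 0.0565] ((0.43658706545829773, 0.10458565503358841), 0.01844617910683155) col [162.  209.  214.5]
```

Request:
arm_command --deltas '[[[70,-3.9,-4.3,0,0,0,0],[70,-3.9,-4.3,0,0,0,0],[70,-3.9,-4.4,0,0,0,0],[70,-4,-4.4,0,0,0,0],[70,0,0,0,0,0,0]]]'

```text
t: 19.4
tcp_pos: [0.4425, -0.007, 0.1313]
tcp_rot: [[0.003, 1.0, -0.003], [1.0, -0.003, 0.001], [0.001, -0.003, -1.0]]
ft_force: [0.9, 0.9, 0.3]
width: 0.066
```

```bash
python3 - <<'E'
from h import *
go(.449,-.0045,.018); lid(.45,-.006)
E
```

```text
t 19.4 p [ 0.4425 -0.007   0.1313] w 0.066 F [0.9 0.9 0.3] dl_cm [ 0.25  0.68 11.33] rv [-0.003 -0.001 -0.003] minrows 1.8
lid 1514 [ 0.4482 -0.0028  0.0565] ((0.4485020935535431, -0.0036667194217443466), 0.018333252519369125) col [ 78. 159. 230.]
```

Request:
arm_command --deltas '[[[70,0.3,0.65,4,0,0,0],[70,0,0,5,0,0,0],[70,0,0,2.2,0,0,0],[20,0,0,0,0,0,0],[20,0,0,0,0,0,0],[20,0,0,0,0,0,0],[20,0,0,0,0,0,0]]]'

```text
t: 20.32
tcp_pos: [0.4533, -0.0014, 0.0212]
tcp_rot: [[-0.0, 1.0, 0.001], [1.0, 0.0, 0.001], [0.001, 0.001, -1.0]]
ft_force: [-0.4, 0.5, 6.1]
width: 0.0352
```

```bash
python3 -c "
from h import *
go(.617,.2125,.14)"
```

```text
t 20.32 p [ 0.4533 -0.0014  0.0212] w 0.0352 F [-0.4  0.5  6.1] dl_cm [ 21.39  16.39 -11.84] rv [ 0.001 -0.001  0.   ] minrows 4.7
```

Request:
arm_command --deltas '[[[20,0,0,-5,0,0,0],[20,0,0,-6,0,0,0],[20,4.3,3.3,-1,0,0,0],[20,4.3,3.3,0,0,0,0],[20,4.3,3.3,0,0,0,0],[20,4.3,3.3,0,0,0,0],[20,4.3,3.2,0,0,0,0],[20,0,0,0,0,0,0]]]'

```text
t: 21.32
tcp_pos: [0.6177, 0.2173, 0.14]
tcp_rot: [[-0.004, 1.0, 0.001], [1.0, 0.004, 0.0], [0.0, 0.001, -1.0]]
ft_force: [0.0, -0.5, -0.4]
width: 0.0347
```

```bash
python3 - <<'E'
from h import *
go(.617,.2125,.0245); o=arm.get_obs()
im,d,X,C=grab('wrist'); L=(X-np.array(o['tcp_pos']))@np.array(o['tcp_rot'])
m=(d>0)&(np.abs(L[:,:,1])<.03)&(np.abs(L[:,:,0])<.03)&(L[:,:,2]>-.05)&(L[:,:,2]<-.03)
q=L[m]; print('jar in tool',m.sum(),q.mean(0),q[:,0].min(),q[:,0].max())
E
```

```text
t 21.32 p [0.6177 0.2173 0.14  ] w 0.0347 F [ 0.  -0.5 -0.4] dl_cm [-0.49 -0.08 11.55] rv [ 0.001 -0.     0.004] minrows 1.8
jar in tool 5319 [ 0.00104098 -0.00084005 -0.03655789] -0.019626725657191167 0.01607017412039324
```

Request:
arm_command --deltas '[[[20,-0.3,0,4,0,0,0],[20,0,0,4,0,0,0],[20,0,0,2.5,0,0,0],[20,0,0,0.7,0,0,0],[20,0,0,0.2,0,0,0],[20,0,0,0,0,0,0],[20,0,0,0,0,0,0]]]'

```text
t: 22.25
tcp_pos: [0.6172, 0.2105, 0.0274]
tcp_rot: [[-0.0, 1.0, 0.001], [1.0, 0.0, 0.001], [0.001, 0.001, -1.0]]
ft_force: [0.7, 0.2, -0.9]
width: 0.0351
```

Request:
arm_command --deltas '[[[20,0.2,0,0.2,0,0,0],[20,0,0,0.2,0,0,0],[20,0,0,0,0,0,0],[60,0,0,0,0,0,0],[70,0,0,0,0,0,0],[70,0,0,-5,0,0,0],[70,0,0,-6,0,0,0],[70,0,0,0,0,0,0]]]'

```text
t: 23.25
tcp_pos: [0.6191, 0.2129, 0.1368]
tcp_rot: [[0.0, 1.0, 0.006], [1.0, -0.0, 0.003], [0.003, 0.006, -1.0]]
ft_force: [0.4, 0.9, -0.6]
width: 0.0659
```

```bash
python3 - <<'E'
from h import *
go(.4385,.1045,.14); lid(.617,.213,.059)
E
```

```text
t 23.25 p [0.6191 0.2129 0.1368] w 0.0659 F [ 0.4  0.9 -0.6] dl_cm [-10.84 -18.06  -0.46] rv [ 0.006 -0.003 -0.   ] minrows 3.4
lid 1454 [0.6158 0.2113 0.0595] ((0.6158280372619629, 0.21059870719909668), 0.018190138041973114) col [ 73. 153. 226.]
```

Mid is on the pocket floor, within about 2 mm of centre. Pale is next.

Request:
arm_command --deltas '[[[70,-2.7,-4.5,0,0,0,0],[70,-2.7,-4.5,0,0,0,0],[70,-2.7,-4.5,0,0,0,0],[70,-2.7,-4.5,0,0,0,0],[70,0,0,0,0,0,0]]]'

```text
t: 23.92
tcp_pos: [0.4331, 0.1027, 0.1314]
tcp_rot: [[0.001, 1.0, -0.003], [1.0, -0.001, 0.0], [0.0, -0.003, -1.0]]
ft_force: [-0.1, 0.2, 0.4]
width: 0.0657
```

```bash
python3 - <<'E'
from h import *
go(.4385,.1045,.018); lid(.438,.1045)
E
```

```text
t 23.93 p [0.4331 0.1027 0.1314] w 0.0657 F [-0.1  0.2  0.4] dl_cm [ 0.18  0.57 11.34] rv [-0.003 -0.    -0.001] minrows 1.8
lid 1505 [0.4363 0.1058 0.0565] ((0.43621188402175903, 0.1048276349902153), 0.01828574389219284) col [194. 225. 230.]
```

Request:
arm_command --deltas '[[[70,0.1,0.4,4,0,0,0],[70,0,0,5,0,0,0],[70,0,0,2.2,0,0,0],[20,0,0,0,0,0,0],[20,0,0,0,0,0,0],[20,0,0,0,0,0,0],[20,0,0,0,0,0,0]]]'

```text
t: 24.85
tcp_pos: [0.4413, 0.1057, 0.0212]
tcp_rot: [[-0.0, 1.0, 0.001], [1.0, 0.0, 0.001], [0.001, 0.001, -1.0]]
ft_force: [-0.2, 0.6, 5.1]
width: 0.0351
```

```bash
python3 -c "
from h import *
go(.613,.272,.14)"
```

```text
t 24.85 p [0.4413 0.1057 0.0212] w 0.0351 F [-0.2  0.6  5.1] dl_cm [ 16.63  17.19 -11.84] rv [ 0.001 -0.001  0.   ] minrows 4.3
```

Request:
arm_command --deltas '[[[20,0,0,-5,0,0,0],[20,0,0,-6,0,0,0],[20,3.3,3.4,-1,0,0,0],[20,3.3,3.4,0,0,0,0],[20,3.3,3.4,0,0,0,0],[20,3.3,3.4,0,0,0,0],[20,3.2,3.4,0,0,0,0],[20,0,0,0,0,0,0]]]'

```text
t: 25.85
tcp_pos: [0.612, 0.2719, 0.14]
tcp_rot: [[-0.003, 1.0, 0.001], [1.0, 0.003, -0.0], [-0.0, 0.001, -1.0]]
ft_force: [-1.3, -1.0, -1.1]
width: 0.0348
```

```bash
python3 - <<'E'
from h import *
go(.613,.272,.0245); o=arm.get_obs()
im,d,X,C=grab('wrist'); L=(X-np.array(o['tcp_pos']))@np.array(o['tcp_rot'])
m=(d>0)&(np.abs(L[:,:,1])<.03)&(np.abs(L[:,:,0])<.03)&(L[:,:,2]>-.05)&(L[:,:,2]<-.03)
q=L[m]; print('jar in tool',m.sum(),q.mean(0),q[:,0].min(),q[:,0].max())
E
```

```text
t 25.85 p [0.612  0.2719 0.14  ] w 0.0348 F [-1.3 -1.  -1.1] dl_cm [1.000e-02 1.000e-01 1.155e+01] rv [0.001 0.    0.003] minrows 1.8
jar in tool 5355 [ 0.00213081 -0.00086906 -0.03655063] -0.0181003379032805 0.017281807525834535
```

Request:
arm_command --deltas '[[[20,0.2,0.1,4,0,0,0],[20,0,0,4,0,0,0],[20,0,0,2.5,0,0,0],[20,0,0,0.7,0,0,0],[20,0,0,0.2,0,0,0],[20,0,0,0,0,0,0],[20,0,0,0,0,0,0]]]'

```text
t: 26.78
tcp_pos: [0.6122, 0.2715, 0.0274]
tcp_rot: [[-0.0, 1.0, 0.001], [1.0, 0.0, 0.001], [0.001, 0.001, -1.0]]
ft_force: [1.0, -0.2, -0.2]
width: 0.0347
```

Request:
arm_command --deltas '[[[20,0,0,0.2,0,0,0],[20,0,0,0.2,0,0,0],[20,0,0,0,0,0,0],[60,0,0,0,0,0,0],[70,0,0,0,0,0,0],[70,0,0,-5,0,0,0],[70,0,0,-6,0,0,0],[70,0,0,-6,0,0,0]]]'

```text
t: 27.78
tcp_pos: [0.6115, 0.2711, 0.194]
tcp_rot: [[0.0, 1.0, -0.0], [1.0, -0.0, -0.001], [-0.001, -0.0, -1.0]]
ft_force: [-0.2, 1.3, -0.2]
width: 0.0659
```

Request:
arm_command --deltas '[[[70,-3,-6,0,0,0,0],[70,-3,-6,0,0,0,0],[70,0,0,0,0,0,0],[70,0,0,0,0,0,0]]]'

```text
t: 28.28
tcp_pos: [0.5004, 0.2161, 0.1929]
tcp_rot: [[-0.001, 1.0, 0.001], [1.0, 0.001, 0.001], [0.001, 0.001, -1.0]]
ft_force: [0.1, 0.5, -0.4]
width: 0.0658
```

```bash
python3 - <<'E'
from h import *
a,d,X,C=grab('scene'); b,e,Y,D=grab('side')
save(np.vstack([cv2.resize(a[125:285,50:420],(740,320)),cv2.resize(b[90:310,165:345],(740,260)) if 0 else cv2.resize(b[90:310,150:400],(296,260))[:, :] if 0 else np.pad(cv2.resize(b[90:310,165:345],(213,260)),((0,0),(0,527),(0,0)))]),'fin.png')
Q=np.r_[X[d>0],Y[e>0]]; c0=np.array([.617,.213]); th=np.radians(4); R=np.array([[np.cos(th),-np.sin(th)],[np.sin(th),np.cos(th)]])
for n,yy in(('navy',-.059),('mid',0),('pale',.059)):
    c=c0+R@[0,yy]; m=(np.hypot(*(Q[:,:2]-c).T)<.03)&(Q[:,2]>.054)&(Q[:,2]<.07); q=Q[m]
    (x,y),r=cv2.minEnclosingCircle(q[:,:2].astype(np.float32)); print(n,m.sum(),(R.T@([x,y]-c)).round(4),r,q[:,2].mean())
h=Q[(np.hypot(*(Q[:,:2]-[.588,-.187]).T)<.035)&(Q[:,2]>.1)]; print('helmet',cv2.minEnclosingCircle(h[:,:2].astype(np.float32)),h[:,2].max())
print(arm.get_obs()['tcp_pos'],arm.get_obs()['t'])
E
```

```text
navy 211 [ 0.0016 -0.0028] 0.01903585158288479 0.05842672776332296
mid 204 [ 0.0004 -0.004 ] 0.018353786319494247 0.058288299867272735
pale 199 [ 0.0005 -0.0015] 0.019504984840750694 0.05823616243314723
helmet ((0.5901839137077332, -0.1899959146976471), 0.02563212811946869) 0.15345833743739068
[0.50094587 0.21600518 0.19251461] 28.375
```

View pics/fin.png

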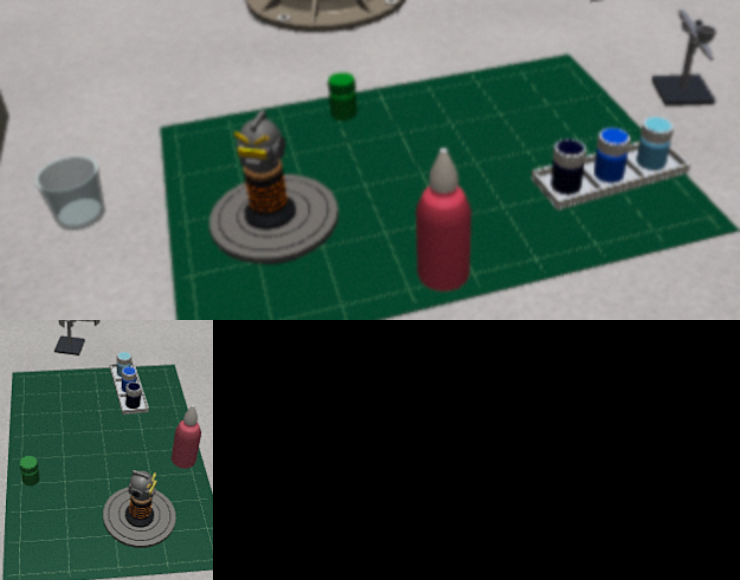

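The final picture shows everything in place: navy, mid and pale in the pockets (scene crop 568, 612 and 655), and the helmet on the grip on the turntable. The bystanders and the green jar have not moved.

```bash
python3 -c "
from plant import arm
print(arm.finish_job())"
```

```text
the job is handed in; nothing more can be done
None
```

The spray station is set up and the job is handed in, at about 28 s of the 112 s allowed. The hand-in reported no verdict, so the results below come from my own last camera checks.

- **Jars:** navy is in the pocket nearest the turntable, mid blue in the middle and pale blue at the far end. Measured lid centres are within about 4 mm of the pocket centres (limit 12 mm), and the lid heights fit jars standing on the pocket floors.
- **Grip:** it stands on the turntable, about 2–5 mm from the axis depending on the camera (limit 15 mm).
- **Helmet:** it stands upright on the cork pad, centred within about 3 mm (limit 10 mm). The force reading reached about 26 N as I set it down, so I backed off slightly before letting go.
- **Other things:** the green look-alike jar, thinner, pot and airbrush look unmoved in the last picture. The gripper was open and clear of everything.

No check failed. The cameras disagreed with each other by 2–5 mm.

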